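# Jack up the gas analyser and hold it

## Robot

A 7-joint arm with a two-finger parallel gripper is mounted at the origin on the work surface. World frame = base frame: x ahead of the robot, y to its left, z up, the work surface at z = 0. Lengths are in m, angles in rad, forces in N, time in s.
With the tool pointing down it reaches from about 0.4 to 0.9 m from the base axis. Payload 5.5 kg.
Tool frame: the origin (TCP) lies midway between the tips of the shut fingers; the grasp point (between the pads) lies 19 mm behind it; z points along the fingers, y is the direction in which the jaws open and shut (so a half turn about z gives the same grasp; the last joint's range is limited). The gripper opens to 92 mm and grips with 3 to 60 N. Pads are 19 mm wide; open, the fingers measure 130 mm over their backs; the gripper's body (75 mm by 190 mm) begins 47 mm behind the grasp point.
Start: joints at [1.378, 0.501, -0.427, 1.55, 0.221, 1.138, -0.21], TCP at [0.286, -0.584, 0.227] pointing down, gripper open.
Joint ranges: [-2.88, 2.88], [-0.31, 2.03], [-1.54, 1.56], [0.2, 2.42], [-1.41, 4.55], [0.19, 2.02], [-2.57, 2.57]. Speed limits (rad/s): [2.57, 2.57, 3.14, 3.14, 3.14, 3.14, 3.14].

## Interface

Orientations are given as a 3x3 rotation matrix whose columns are the frame's x, y, z axes.
In Python, from rig import ctrl, read_camera, calibration gives the robot as it stands.
- The arm moves only by the tool drive_tool, never from a script. Its argument "moves" is a list of rows, each a list of 3 entries, a list of its own where there are three numbers: the shift along the tool's x, y, z normalised to -1 to 1, where 1 is 400 mm, then the turn, a rotation vector about the tool's x, y, z normalised to -1 to 1, where 1 is 60 degrees, then the opening, from 0 (shut) to 1 (fully open). A call has 1 to 8 rows; each row shifts and turns the commanded pose from where the row before left it, along the tool's axes as they then stand; what a row does not reach is not made up. A row lasts 1/12 s, in which the tool goes at most 41.7 mm and 7.16 degrees, less where a joint would pass 70% of its speed; a pose out of reach is approached as far as the arm can. A call with a number of a shift or a turn outside -1 to 1 is refused whole. A call with a gripper value outside its range is refused whole. The fingers move at their own pace and stop on an object; "newtons" is the grip in N (left out, the last holds). Time passes only in rows, so rows that do not move let the fingers close. It gives the time, the measured TCP pose, the force and the opening at its end, in the units of the state.
- ctrl.read_state(): the state, without advancing time (a new reading comes with each control period).
- read_camera(name): name is "side" or "top"; returns the picture (400x640x3 uint8, red, green, blue); there is no depth.
- calibration(name): a dict with "fx", "fy", "cx", "cy" (pixels), "distortion" ([k1, k2, p1, p2, k3] as OpenCV has them; the pictures are not rectified), "camera_from_world" (4x4, takes a point from world to camera coordinates). Camera axes: x right, y up, looking along -z (the intrinsics and any distortion apply to the point x, -y, -z); pixel columns grow to the right and rows downward; lengths in m; the calibration is good to about 2 mm. A picture is of the moment at which its call begins. calibration takes no time and is no camera call.
- ctrl.finish_job(): hands the job in, once; it reports no verdict.
The state is a dict: "time": time; "qpos": joint angles; "qd": joint speeds; "effort": joint torques, N m; "tcp_pos": TCP position; "tool_rot": TCP orientation; "contact_force": force on the tool from outside, world axes, zero at the start; "moment": the same for the moment, N m; "gripper_width": finger opening in m.
Only numpy, scipy, OpenCV 4.12 (cv2) and the standard library are available. Lean on these libraries where they do the work, as an engineer would, in place of code of your own. Each camera call takes 0.05 s, during which the arm holds its last target.

## Task

A colleague wants to change the front feet of the gas analyser, the instrument whose front bracket ends in a round lift pad: slide the jack along its track by its upright grip until the saddle is centred under that pad. Pump the handle through one full stroke to its lower stop and let it come all the way back up, to bed the pad; then press the handle fully down again and finish while still holding it down, so that both front feet of the analyser stay clear of the deck. Do not push on the analyser itself, and leave the flow meter beside it and the other things where they are.

Things in the scene. Friction and masses are not known exactly. Their poses are not given: they have to be found in the camera images.
- stand: fixed aluminium deck plate, 260 x 420 x 12 mm, with the jack's track (two steel bars along its y axis, stop blocks at both ends) along its edge nearest the robot. Origin at table height, below the middle of the track; its y axis runs along the track, its x axis points away from the robot towards the instruments. Its position and yaw vary.
- jack (a joint): position of the jack carriage along the track in m, -0.14 to 0.14, 0 in the middle, growing along the stand's +y. Stiff: needs about 5 N to slide and stays where it is left. The carriage is a grey block 125 mm long (along x) and 56 mm wide, top 48 mm above the table.
- jack_grip (a point): centre of the black upright grip on the carriage, a block 26 mm (x) x 22 mm (y) x 30 mm tall, its top 104 mm above the table, on a narrower stem; it is 62 mm nearer the robot than the saddle's centre and in line with it. Axes parallel to the stand's. The saddle, the grip and the handle all ride on the carriage.
- saddle: round flat steel disc on top of the jack's column, 48 mm across, 6 mm thick. Origin at the centre of its top face, 72 mm above the table with the handle up (6 mm below the lift pad). It rises 22 mm over the full stroke of the handle, 0.055 m per rad, and sinks again with the handle.
- pump (a joint): angle of the jack's pump handle in rad: 0 up, 0.40 fully down on its stop; a spring returns it to 0. Hinge along y, 95 mm nearer the robot than the saddle's centre, 62 mm above the table; the handle points to the robot, sloping up 0.36 rad at 0, down 0.04 rad at the stop. The paddle takes 3 to 5 N until the saddle meets the pad (near 0.11 rad), then 8 to 16 N.
- paddle: black rubber paddle at the handle's free end, 46 mm along the handle, 60 mm across, 16 mm thick, to be pushed down. Origin: centre of its top face, 195 mm nearer the robot than the saddle's centre and 109 mm above the table when up; 205 mm and 67 mm when fully down (free space below it). x axis along the handle towards the hinge, z axis out of the top face.
- analyser: gas analyser: white case 150 (x) x 146 (y) x 62 mm on four rubber feet 12 mm tall, about 3 kg, loose on the deck, in the left or the right place; its front bracket ends in a round disc (38 mm across, rings on top). Origin between the feet at their underside, x away from the robot. It tilts about its rear feet when jacked.
- lift_pad (a point): centre of the underside of the analyser's lift pad, a round steel boss 24 mm across below the round disc, 120 mm in front of the analyser's origin, 78 mm above the table when the analyser stands on its feet. The disc's top is 90 mm above the table.
- foot_left (a point): centre of the underside of the analyser's front left foot (20 mm across); it rests on the deck, 12 mm above the table, at the start and rises about 11 mm at full stroke
- foot_right (a point): the same for the front right foot
- meter: flow meter: case of the same size and colour beside the analyser on the deck, its bracket ends in an open two-pronged fork, not a disc. Leave it. Origin at the centre between its feet at their underside.
- cup: blue plastic cup, 56 mm across, 50 mm tall, standing on the roof of the flow meter; leave it in place
- screwdriver: screwdriver lying on the table; leave it in place
- wrench: wrench lying on the table; leave it in place
- tape: grey ring (tape core), 90 mm across, 24 mm tall, on the table; leave it in place
- can: aluminium calibration-gas can, 66 mm across, 170 mm tall, upright on the table; leave it in place
- spare_foot: small black rubber foot, 24 mm across, 14 mm tall, on the table; leave it in place
- mouthpiece: white stepped mouthpiece, 52 mm across, 50 mm tall, on the table; leave it in place

How it is judged:
By the outcome, as a careful person would: the job done as asked, in the order asked, and still so for the second after the job is handed in, while the arm keeps its last pose, push and grip.
It also fails if it takes over 51 s, if anything falls off the work surface, if the arm or the gripper's body presses on something with over 40 N, if the wrist force passes 120 N, or if a joint passes its speed limit or range.

## Working session

There is one attempt and no reset: what is moved stays moved. The work goes in short steps, Python scripts to look and compute and a tool call to move; the robot and the scene stay as the last step left them, time stands still between calls to the robot, and variables do not carry over. Pictures are saved under pics/ and viewed, and the job is handed in when it is done.

Besides the shell and the picture viewer there is one more tool, called after ">>>" as name(argument=value, ...) on one line, values as JSON. drive_tool: Moves the arm, as the interface text tells. Scaled input: -1 to 1 covers 400 mm each way for a shift and 60 degrees each way for a turn. Its arguments: {"type":"object","properties":{"moves":{"type":"array"},"newtons":{"type":"number"}},"required":["moves"]}

```bash
ls; mkdir -p pics; python3 - <<'E'
from rig import ctrl, read_camera, calibration
import cv2
for n in ("side","top"):
    cv2.imwrite(f"pics/{n}0.png",read_camera(n)[:,:,::-1])
    c=calibration(n);print(n,{k:(v if k!='camera_from_world' else [list(map(lambda x:round(float(x),4),r)) for r in v]) for k,v in c.items()})
s=ctrl.read_state();print(s)
E
```

```text
pics
side {'fx': 399.0093275107277, 'fy': 399.0093275107277, 'cx': 317.07213656800127, 'cy': 200.30879922772306, 'distortion': array([-0.02168749,  0.        ,  0.        ,  0.        ,  0.        ]), 'camera_from_world': [[-0.8785, -0.4776, -0.0046, 0.5295], [0.2804, -0.5235, 0.8046, -0.2456], [-0.3867, 0.7056, 0.5938, -0.96], [0.0, 0.0, 0.0, 1.0]]}
top {'fx': 497.8801355827411, 'fy': 497.8801355827411, 'cx': 322.8122655955349, 'cy': 207.9627664698948, 'distortion': array([0.00675091, 0.        , 0.        , 0.        , 0.        ]), 'camera_from_world': [[0.0181, -0.9997, 0.0155, -0.0273], [0.9977, 0.0191, 0.0658, -0.6004], [-0.066, 0.0143, 0.9977, -1.3565], [0.0, 0.0, 0.0, 1.0]]}
{'time': 0.1, 'qpos': array([ 1.37822793,  0.50176079, -0.42679895,  1.55132599,  0.22079588,
        1.13827658, -0.21032288]), 'qd': array([-0.00018515, -0.00053144, -0.00036357, -0.00309601,  0.00100624,
       -0.00028244,  0.00067883]), 'effort': array([-1.11010196e-02, -5.67867386e+01, -5.83859950e+00, -2.79914278e+01,
       -6.91329245e-02,  2.41371518e-02,  3.40529039e-05]), 'tcp_pos': array([ 0.28579152, -0.5831161 ,  0.2257852 ]), 'tool_rot': array([[ 8.97917672e-01,  4.40162893e-01, -6.94231721e-04],
       [ 4.40163435e-01, -8.97916294e-01,  1.57443176e-03],
       [ 6.96444640e-05, -1.71928552e-03, -9.99998520e-01]]), 'contact_force': array([ 0.79906056, -0.47347381, -0.10597697]), 'moment': array([-0.01111173, -0.00451492, -0.01048963]), 'gripper_width': 0.09186909165011434}
```

View pics/side0.png

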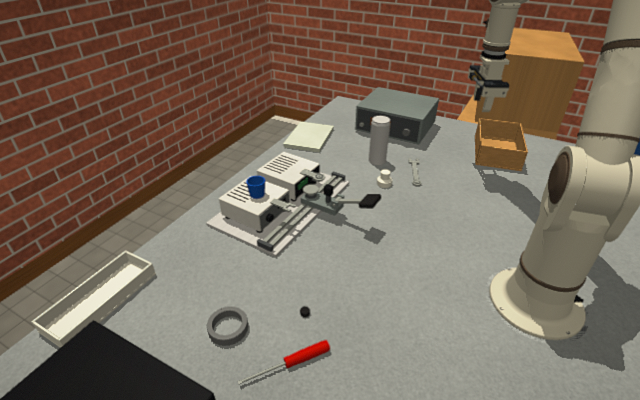

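View pics/top0.png

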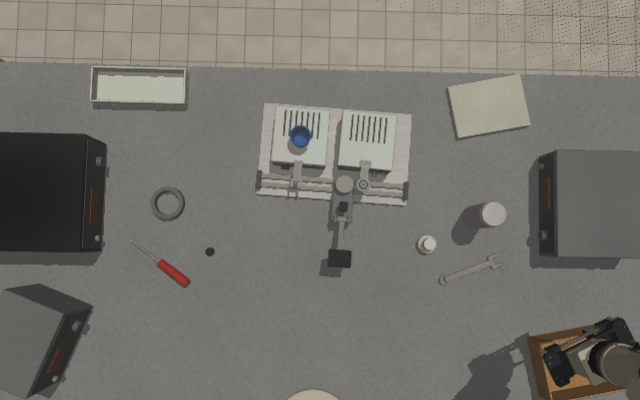

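The meter (cup on it, fork) is on the left. The analyser is on the right, with its disc near top-view (363,184), and the saddle is near (344,184). I'll zoom in next.

```bash
python3 - <<'E'
import cv2
a=cv2.imread('pics/top0.png')[95:275,245:425];cv2.imwrite('pics/topz.png',cv2.resize(a,None,fx=3.3,fy=3.3,interpolation=cv2.INTER_CUBIC))
a=cv2.imread('pics/side0.png')[145:260,200:390];cv2.imwrite('pics/sidez.png',cv2.resize(a,None,fx=4.2,fy=4.2,interpolation=cv2.INTER_CUBIC))
E
```

```text
(no output)
```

View pics/topz.png

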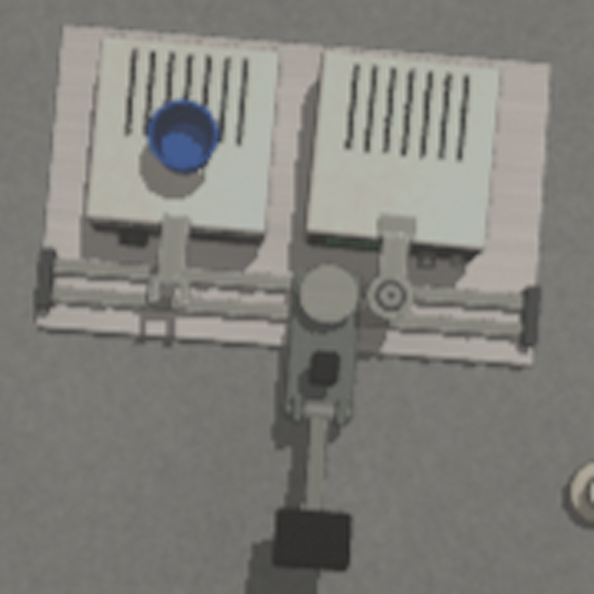

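View pics/sidez.png

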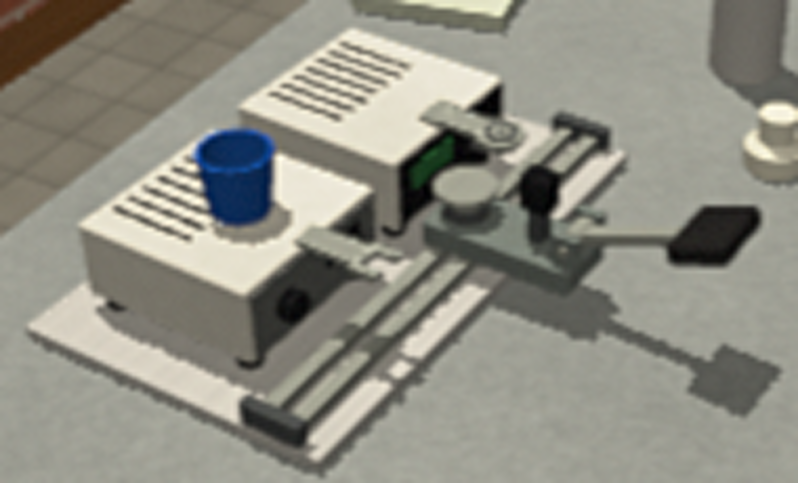

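In the zoomed top view the disc is at (390,296), the saddle at (328,294), the grip top at (324,368) and the paddle at (312,540). I'll cast rays to get positions and refine these with masks.

```bash
cat > h.py <<'E'
import numpy as np, cv2
from rig import ctrl, read_camera, calibration
def ray(n,px):
    c=calibration(n);K=np.array([[c['fx'],0,c['cx']],[0,c['fy'],c['cy']],[0,0,1.]])
    u=cv2.undistortPoints(np.array([[px]],float),K,np.array(c['distortion']))[0,0]
    T=np.array(c['camera_from_world']);R=T[:3,:3];o=-R.T@T[:3,3]
    return o,R.T@np.array([u[0],-u[1],-1.])
def onz(n,px,z):
    o,d=ray(n,px);return o+d*(z-o[2])/d[2]
def proj(n,p):
    c=calibration(n);K=np.array([[c['fx'],0,c['cx']],[0,c['fy'],c['cy']],[0,0,1.]])
    T=np.array(c['camera_from_world']);q=T[:3,:3]@np.array(p)+T[:3,3];q=q*[1,-1,-1]
    return cv2.projectPoints(q.reshape(1,1,3),np.zeros(3),np.zeros(3),K,np.array(c['distortion']))[0].ravel()
E
python3 - <<'E'
from h import *
np.set_printoptions(precision=4,suppress=True)
tz=lambda u,v:((u+.5)/3.3-.5+245,(v+.5)/3.3-.5+95)
sz=lambda u,v:((u+.5)/4.2-.5+200,(v+.5)/4.2-.5+145)
img=cv2.imread('pics/top0.png').astype(int)
# dark masks for grip and paddle
m=((img.max(2)<62)).astype(np.uint8);m[:95]=0;m[275:]=0;m[:,:245]=0;m[:,425:]=0
n,l,st,ce=cv2.connectedComponentsWithStats(m)
for i in range(1,n):
    if st[i,4]>15: print(st[i],ce[i])
for nm,u,v,z in [('disc',390,296,.09),('saddle',328,294,.072),('grip',324,366,.104),('paddle',312,540,.109),('stopL',44,282,.03),('stopR',530,316,.03)]:
    print(nm,onz('top',tz(u,v),z))
for nm,u,v,z in [('disc',501,131,.09),('saddle',467,186,.072),('grip',541,183,.095),('paddle',715,232,.109)]:
    print('S',nm,onz('side',sz(u,v),z))
# deck corners
for u,v in [(66,27),(550,65),(530,366),(38,329)]: print('c',onz('top',tz(u,v),.012))
E
```

```text
[274 163  18   6  47] [283.9787 165.5957]
[303 166  17   2  21] [310.7143 166.5714]
[370 169  20   5  37] [379.4865 170.9189]
[339 202   8  10  75] [342.64 206.6 ]
[328 249  23  19 385] [339.0623 258.2623]
disc [ 0.6605 -0.1194  0.09  ]
saddle [ 0.6632 -0.0709  0.072 ]
grip [ 0.6025 -0.0668  0.104 ]
paddle [ 0.4661 -0.0593  0.109 ]
stopL [0.6734 0.1636 0.03  ]
stopR [ 0.653  -0.2424  0.03  ]
S disc [ 0.6623 -0.1226  0.09  ]
S saddle [ 0.6625 -0.0705  0.072 ]
S grip [ 0.6017 -0.0697  0.095 ]
S paddle [ 0.4644 -0.0553  0.109 ]
c [0.8946 0.1528 0.012 ]
c [ 0.8708 -0.2612  0.012 ]
c [ 0.6124 -0.246   0.012 ]
c [0.6357 0.1697 0.012 ]
```

>>> drive_tool(moves=[[[0,-0.05,0],[0,0,0.098],1],[[0,-0.08,0],[0,0,0.098],1],[[0,-0.08,0],[0,0,0.098],1],[[0,-0.08,0],[0,0,0.098],1],[[0,-0.08,0],[0,0,0.098],1],[[0.05,-0.08,0],[0,0,0],1],[[0.05,-0.08,0],[0,0,0],1],[[0.05,-0.08,0],[0,0,0],1]])

```text
time: 0.77
tcp_pos: [0.3175, -0.3472, 0.2267]
tool_rot: [[0.998, -0.059, -0.0], [-0.059, -0.998, -0.0], [-0.0, 0.0, -1.0]]
contact_force: [1.1, -0.2, -0.5]
gripper_width: 0.0923
```

>>> drive_tool(moves=[[[0.07,-0.075,0],[0,0,0],1],[[0.07,-0.075,0],[0,0,0],1],[[0.07,-0.075,0],[0,0,0],1],[[0.07,-0.075,0],[0,0,0],1],[[0.07,-0.075,0],[0,0,0],1],[[0.07,-0.075,0],[0,0,0],1],[[0.07,-0.075,0],[0,0,0],1],[[0.05,-0.04,0],[0,0,0],1]])

```text
time: 1.43
tcp_pos: [0.5484, -0.1304, 0.2268]
tool_rot: [[0.999, -0.053, 0.001], [-0.053, -0.999, 0.002], [0.001, -0.002, -1.0]]
contact_force: [0.4, 0.2, -0.5]
gripper_width: 0.0921
```

>>> drive_tool(moves=[[[0,0,0],[0,0,0],1],[[0,0,0],[0,0,0],1]])

```text
time: 1.6
tcp_pos: [0.5467, -0.1335, 0.2262]
tool_rot: [[0.999, -0.053, -0.001], [-0.053, -0.999, 0.001], [-0.001, -0.001, -1.0]]
contact_force: [-0.9, -0.3, -0.0]
gripper_width: 0.0919
```

>>> drive_tool(moves=[[[0.045,-0.06,0],[0,0,0],1],[[0.045,-0.06,0],[0,0,0],1],[[0.037,-0.053,0],[0,0,0],1],[[0,0,0.08],[0,0,0],1],[[0,0,0.09],[0,0,0],1],[[0,0,0.09],[0,0,0],1],[[0,0,0.08],[0,0,0],0.8],[[0,0,0.035],[0,0,0],0.8]])

```text
time: 2.27
tcp_pos: [0.5963, -0.0716, 0.072]
tool_rot: [[0.998, -0.06, -0.008], [-0.06, -0.998, -0.001], [-0.008, 0.001, -1.0]]
contact_force: [-0.6, -0.3, -0.6]
gripper_width: 0.0827
```

```bash
python3 - <<'E'
from h import *
print(ctrl.read_state()['tcp_pos'],ctrl.read_state()['contact_force'])
for n,(a,b,c,d) in dict(top=(95,275,245,425),side=(100,260,200,390)).items():
    im=read_camera(n)[:,:,::-1];cv2.imwrite(f'pics/{n}1.png',im);cv2.imwrite(f'pics/{n}1z.png',cv2.resize(im[a:b,c:d],None,fx=3.3,fy=3.3,interpolation=cv2.INTER_CUBIC))
E
```

```text
[ 0.59628441 -0.07162776  0.07201347] [-0.6364125  -0.33292963 -0.60783999]
```

View pics/side1z.png

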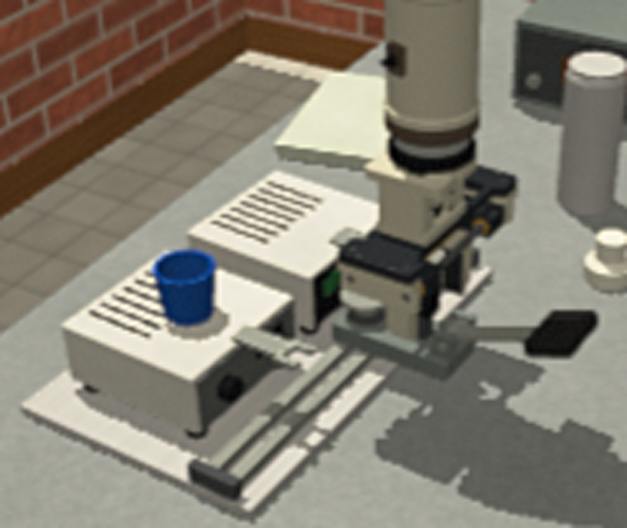

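View pics/top1z.png

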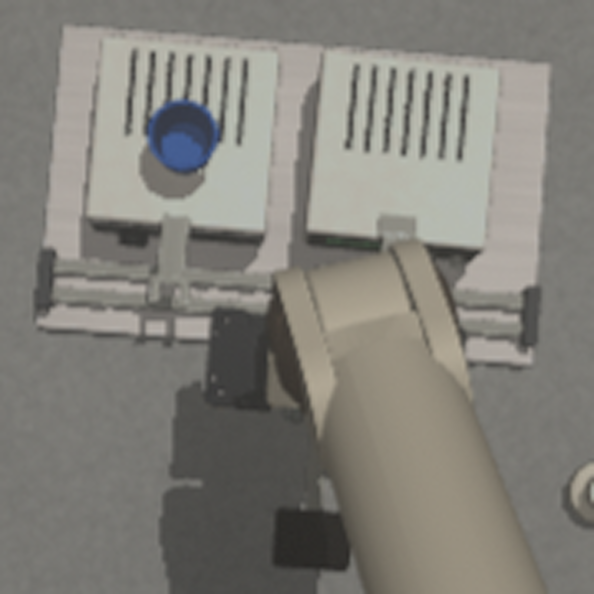

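The fingers straddle the grip with nothing touching. Next I'll close them.

>>> drive_tool(moves=[[[0.01,-0.01,0],[0,0,0],0.5],[[0,0,0],[0,0,0],0.3],[[0,0,0],[0,0,0],0],[[0,0,0],[0,0,0],0],[[0,0,0],[0,0,0],0],[[0,0,0],[0,0,0],0],[[0,0,0],[0,0,0],0],[[0,0,0],[0,0,0],0]], newtons=25)

```text
time: 3.03
tcp_pos: [0.6051, -0.0663, 0.077]
tool_rot: [[0.998, -0.057, 0.0], [-0.057, -0.998, -0.001], [0.0, 0.001, -1.0]]
contact_force: [-0.5, -4.7, 1.7]
gripper_width: 0.0248
```

>>> drive_tool(moves=[[[0,0,0],[0,0,0],0],[[0,0.01,0],[0,0,0],0],[[0,0.02,0],[0,0,0],0],[[0,0.025,0],[0,0,0],0],[[0,0.025,0],[0,0,0],0],[[0,0.02,0],[0,0,0],0],[[0,0.015,0],[0,0,0],0],[[0,0.005,0],[0,0,0],0]])

```text
time: 3.7
tcp_pos: [0.6024, -0.1126, 0.077]
tool_rot: [[0.998, -0.057, 0.0], [-0.057, -0.998, 0.001], [0.0, -0.002, -1.0]]
contact_force: [-1.0, 4.4, 3.6]
gripper_width: 0.0222
```

>>> drive_tool(moves=[[[0,0,0],[0,0,0],0],[[0,0,0],[0,0,0],0]])

```text
time: 3.87
tcp_pos: [0.6024, -0.1129, 0.0769]
tool_rot: [[0.998, -0.057, 0.0], [-0.057, -0.998, 0.0], [0.0, -0.0, -1.0]]
contact_force: [-1.2, 2.8, 4.3]
gripper_width: 0.0218
```

```bash
python3 - <<'E'
from h import *
print(ctrl.read_state()['tcp_pos'],ctrl.read_state()['contact_force'])
for n,(a,b,c,d) in dict(top=(95,275,245,425),side=(145,235,260,380)).items():
    im=read_camera(n)[:,:,::-1];cv2.imwrite(f'pics/{n}2.png',im);cv2.imwrite(f'pics/{n}2z.png',cv2.resize(im[a:b,c:d],None,fx=3.3 if n=='top' else 6,fy=3.3 if n=='top' else 6,interpolation=cv2.INTER_CUBIC))
E
```

```text
[ 0.60242007 -0.1129466   0.07694946] [-1.15002183  2.7644724   4.29330328]
```

View pics/side2z.png

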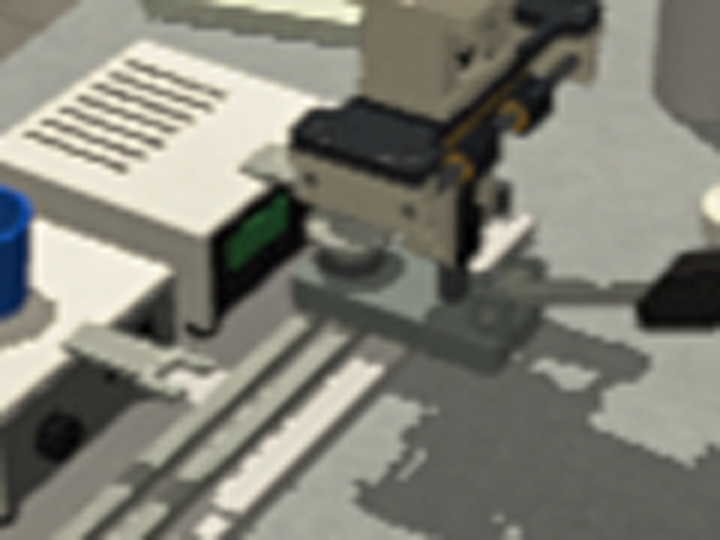

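View pics/top2z.png

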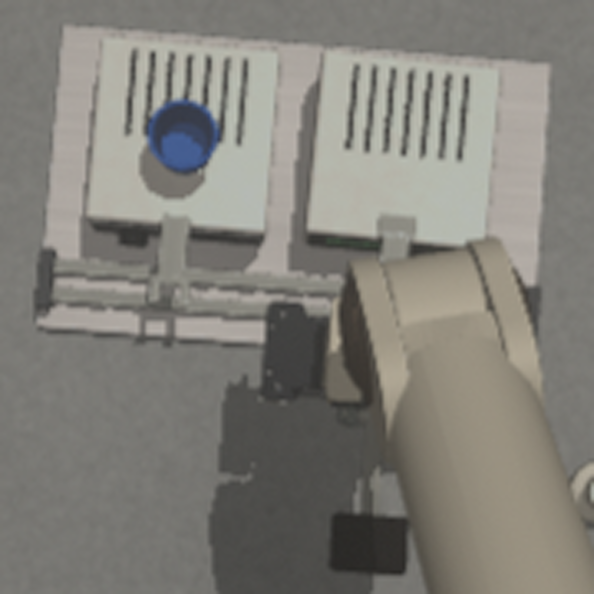

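```bash
python3 - <<'E'
from h import *
np.set_printoptions(precision=4,suppress=True)
for f in ('top0','top2'):
    img=cv2.imread(f'pics/{f}.png').astype(int)
    m=((img.max(2)<50)).astype(np.uint8);m[:240]=0;m[275:]=0;m[:,:300]=0;m[:,:][:,425:]=0
    n,l,st,ce=cv2.connectedComponentsWithStats(m);i=1+st[1:,4].argmax()
    print(f,st[i],ce[i],onz('top',ce[i],.107))
# refine disc & saddle with Hough on the 8x upscaled first picture
a=cv2.imread('pics/top0.png',0)[165:205,325:385];a=cv2.resize(a,None,fx=8,fy=8,interpolation=cv2.INTER_CUBIC)
for nm,r0,r1,z in (('saddle',65,90,.072),('disc',48,70,.09)):
    c=cv2.HoughCircles(a,cv2.HOUGH_GRADIENT,1,20,param1=60,param2=15,minRadius=r0,maxRadius=r1)
    for x,y,r in (c[0][:3] if c is not None else []):
        p=((x+.5)/8-.5+325,(y+.5)/8-.5+165);print(nm,p,r/8,onz('top',p,z))
E
```

```text
top0 [328 263  22   4  44] [339.4091 265.1136] [ 0.4486 -0.0602  0.107 ]
top2 [345 251  22  18 282] [354.1738 259.883 ] [ 0.4627 -0.098   0.107 ]
```

>>> drive_tool(moves=[[[0,0.011,0],[0,0,0],0],[[0,0,0],[0,0,0],0],[[0,0,0],[0,0,0],0],[[0,0,0],[0,0,0],0.6],[[0,0,0],[0,0,0],0.6],[[0,0,0],[0,0,0],0.6],[[0,0,-0.08],[0,0,0],0.6],[[0,0,-0.1],[0,0,0],0.6]])

```text
time: 4.63
tcp_pos: [0.5986, -0.1181, 0.1454]
tool_rot: [[0.998, -0.058, -0.008], [-0.058, -0.998, 0.002], [-0.008, -0.001, -1.0]]
contact_force: [0.2, -0.8, 0.4]
gripper_width: 0.0504
```

>>> drive_tool(moves=[[[-0.04,0,-0.08],[0,0,0],0.6],[[-0.08,0,0],[0,0,0],0.6],[[-0.09,0,0],[0,0,0],0.3],[[-0.09,0,0],[0,0,0],0.2],[[-0.05,0,0],[0,0,0],0],[[0,0,0],[0,0,0],0],[[0,0,0],[0,0,0],0]])

```text
time: 5.22
tcp_pos: [0.4616, -0.1107, 0.181]
tool_rot: [[0.998, -0.059, 0.0], [-0.059, -0.998, -0.002], [0.0, 0.002, -1.0]]
contact_force: [0.5, 0.2, 0.9]
gripper_width: 0.0266
```

```bash
python3 - <<'E'
from h import *
print(ctrl.read_state()['tcp_pos'],ctrl.read_state()['contact_force'])
for n,(a,b,c,d) in dict(top=(150,275,300,425),side=(145,235,260,380)).items():
    im=read_camera(n)[:,:,::-1];cv2.imwrite(f'pics/{n}3.png',im);f=4.8 if n=='top' else 6;cv2.imwrite(f'pics/{n}3z.png',cv2.resize(im[a:b,c:d],None,fx=f,fy=f,interpolation=cv2.INTER_CUBIC))
E
```

```text
[ 0.46158549 -0.11071618  0.18095211] [0.46433774 0.22692907 0.94155685]
```

View pics/side3z.png

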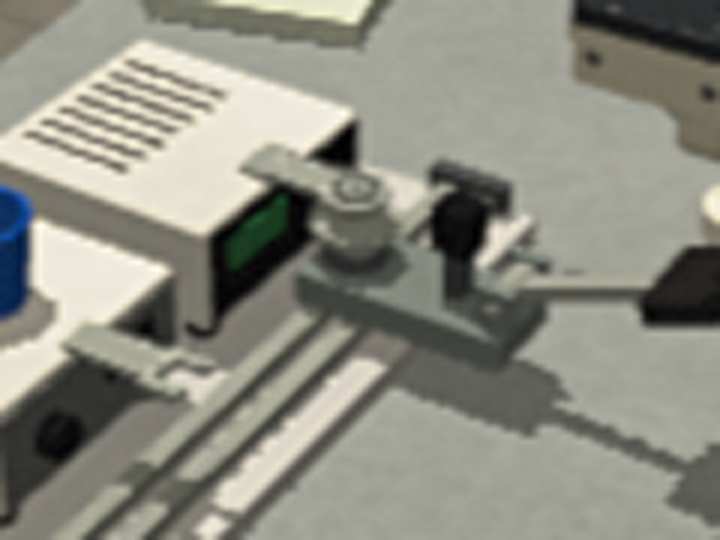

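View pics/top3z.png

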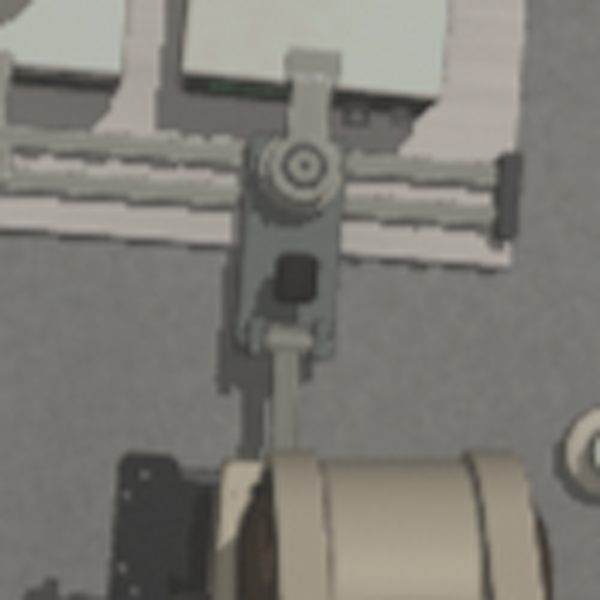

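The disc now sits almost over the saddle. In the zoomed top view the disc centre is (304,167) and the saddle rim shows on the left and bottom. I'll zoom in to measure the remaining offset.

```bash
python3 - <<'E'
from h import *
np.set_printoptions(precision=4,suppress=True)
im=cv2.imread('pics/top3.png')[170:215,345:380];z=cv2.resize(im,None,fx=13,fy=13,interpolation=cv2.INTER_CUBIC)
z=cv2.convertScaleAbs(z,alpha=1.6,beta=-60);cv2.imwrite('pics/t3zz.png',z)
im=cv2.imread('pics/side3.png')[170:200,305:345];z=cv2.resize(im,None,fx=15,fy=15,interpolation=cv2.INTER_CUBIC)
z=cv2.convertScaleAbs(z,alpha=1.5,beta=-50);cv2.imwrite('pics/s3zz.png',z)
for p in ((.66,-.12),): print(proj('top',(*p,.09)),proj('top',(*p,.072)))
E
```

```text
[363.0446 184.5515] [362.3966 185.3109]
```

View pics/t3zz.png

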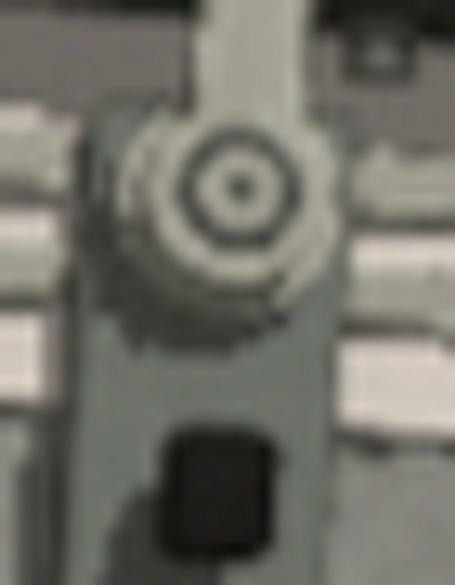

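View pics/s3zz.png

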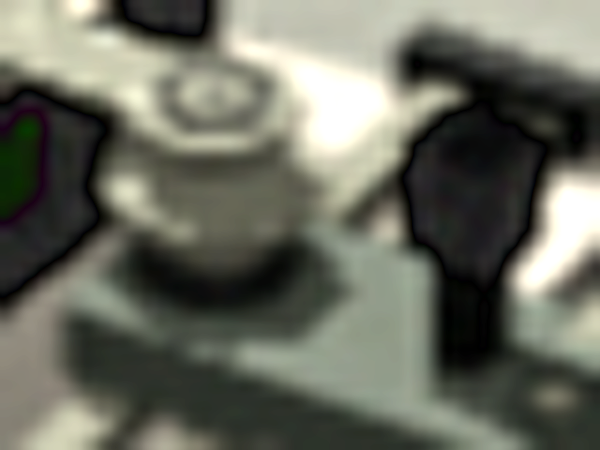

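```bash
python3 - <<'E'
from h import *
np.set_printoptions(precision=4,suppress=True)
t=lambda u,v:((u+.5)/13-.5+345,(v+.5)/13-.5+170)
s=lambda u,v:((u+.5)/15-.5+305,(v+.5)/15-.5+170)
d=onz('top',t(240,186),.09);g=onz('top',t(218,490),.104)
e=onz('top',t(229,205),.072)
y=np.array([.056,.998,0]);x=np.array([.998,-.056,0])
for n,p in (('disc',d),('grip',g),('saddle',e)): print(n,p,p@x,p@y)
d2=onz('side',s(213,97),.09);print('side disc',d2,d2@x,d2@y)
# Saddle rim in side view: left & right extremes at half height of top face
for u,v in((100,185),(313,185)): p=onz('side',s(u,v),.072);print(p)
for q in [(d+0)]: 
  for dz in (.09,.072): print(((proj('side',(q[0],q[1],dz))-[305,170]+.5)*15-.5))
a=proj('side',(d[0],d[1],.072));print(a)
E
```

```text
disc [ 0.6619 -0.1199  0.09  ] 0.6672544302437111 -0.08255423038712054
grip [ 0.5991 -0.1149  0.104 ] 0.604289798970409 -0.08113695878038583
saddle [ 0.66   -0.1194  0.072 ] 0.665359411643534 -0.08215244276367019
side disc [ 0.6623 -0.1214  0.09  ] 0.6677579264125847 -0.08406984633009526
[ 0.6803 -0.1049  0.072 ]
[ 0.641  -0.1259  0.072 ]
[211.2524 101.0706]
[211.451  173.0384]
[318.6301 181.0692]
```

Offset between saddle and pad is about 1 mm or less along the track, so they are centred. Next I'll approach the paddle with the fingers shut.

>>> drive_tool(moves=[[[0.005,-0.003,0.05],[0,0,0],0],[[0,0,0.06],[0,0,0],0],[[0,0,0.04],[0,0,0],0],[[0,0,0.01],[0,0,0],0],[[0,0,0],[0,0,0],0],[[0,0,0],[0,0,0],0]])

```text
time: 5.82
tcp_pos: [0.4655, -0.1083, 0.117]
tool_rot: [[0.998, -0.057, 0.001], [-0.057, -0.998, 0.001], [0.001, -0.001, -1.0]]
contact_force: [-0.2, -0.1, -0.0]
gripper_width: 0.0004
```

```bash
python3 - <<'E'
from h import *
print(ctrl.read_state()['tcp_pos'],ctrl.read_state()['contact_force'],ctrl.read_state()['gripper_width'])
for n,(a,b,c,d) in dict(side=(100,235,280,420)).items():
    im=read_camera(n)[:,:,::-1];cv2.imwrite(f'pics/{n}4.png',im);cv2.imwrite(f'pics/{n}4z.png',cv2.resize(im[a:b,c:d],None,fx=4.4,fy=4.4,interpolation=cv2.INTER_CUBIC))
E
```

```text
[ 0.46546386 -0.10831635  0.11700221] [-0.22082588 -0.13952329 -0.04421274] 0.0004366878178386139
```

View pics/side4z.png

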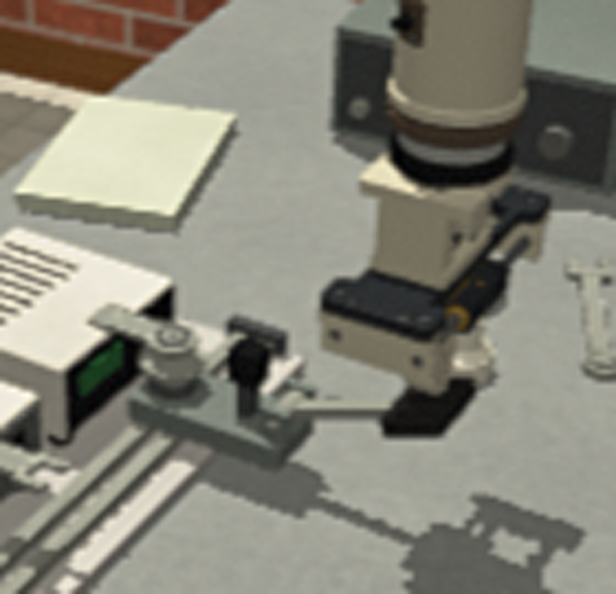

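The fingers are shut and centred over the paddle. Now the first press.

>>> drive_tool(moves=[[[0,0,0.015],[0,0,0],0],[[-0.002,0,0.015],[0,0,0],0],[[-0.004,0,0.015],[0,0,0],0],[[-0.004,0,0.015],[0,0,0],0],[[-0.004,0,0.015],[0,0,0],0],[[-0.004,0,0.015],[0,0,0],0],[[-0.003,0,0.015],[0,0,0],0],[[-0.002,0,0.015],[0,0,0],0]])

```text
time: 6.53
tcp_pos: [0.4565, -0.1084, 0.0701]
tool_rot: [[0.998, -0.057, 0.003], [-0.057, -0.998, -0.002], [0.003, 0.002, -1.0]]
contact_force: [-3.4, 0.1, 17.1]
gripper_width: 0.0006
```

>>> drive_tool(moves=[[[0,0,0.008],[0,0,0],0],[[0,0,0.005],[0,0,0],0],[[0,0,0],[0,0,0],0]])

```text
time: 6.78
tcp_pos: [0.4564, -0.1085, 0.066]
tool_rot: [[0.998, -0.057, 0.002], [-0.057, -0.998, -0.003], [0.002, 0.003, -1.0]]
contact_force: [-8.5, 1.3, 30.6]
gripper_width: 0.0005
```

```bash
cat > look.py <<'E'
from h import *
import sys
k=sys.argv[1];s=ctrl.read_state();print(s['time'],s['tcp_pos'],s['contact_force'])
im=read_camera('side')[:,:,::-1];cv2.imwrite(f'pics/side{k}.png',im);cv2.imwrite(f'pics/side{k}z.png',cv2.resize(im[130:235,280:420],None,fx=5,fy=5,interpolation=cv2.INTER_CUBIC))
E
python3 look.py 5
```

```text
6.7833 [ 0.45638525 -0.10848533  0.06596613] [-8.53797606  1.29134788 30.64366431]
```

View pics/side5z.png

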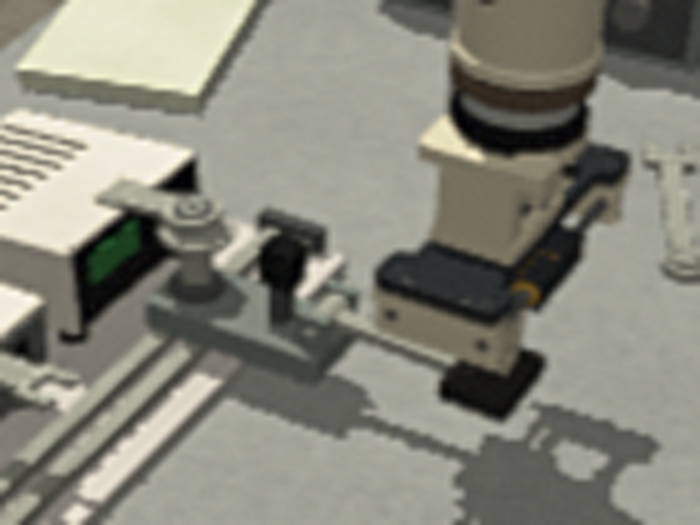

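The handle is on its lower stop, the saddle is raised and the analyser's front is tilted up. Now I'll let it come all the way back.

>>> drive_tool(moves=[[[0.002,0,-0.015],[0,0,0],0],[[0.003,0,-0.02],[0,0,0],0],[[0.004,0,-0.02],[0,0,0],0],[[0.005,0,-0.02],[0,0,0],0],[[0.004,0,-0.02],[0,0,0],0],[[0.004,0,-0.025],[0,0,0],0],[[0.002,0,-0.03],[0,0,0],0],[[0,0,0],[0,0,0],0]])

```text
time: 7.5
tcp_pos: [0.4665, -0.109, 0.1255]
tool_rot: [[0.998, -0.057, 0.004], [-0.057, -0.998, -0.001], [0.004, 0.001, -1.0]]
contact_force: [-0.3, 0.6, -0.5]
gripper_width: 0.0005
```

>>> drive_tool(moves=[[[0,0,-0.02],[0,0,0],0],[[0,0,0],[0,0,0],0],[[0,0,0],[0,0,0],0],[[0,0,0],[0,0,0],0],[[0,0,0],[0,0,0],0]])

```text
time: 7.92
tcp_pos: [0.4643, -0.1086, 0.131]
tool_rot: [[0.998, -0.057, -0.001], [-0.057, -0.998, 0.0], [-0.001, -0.0, -1.0]]
contact_force: [-0.3, -0.7, -0.1]
gripper_width: 0.0001
```

```bash
python3 look.py 6; python3 - <<'E'
from h import *
im=read_camera('top')[:,:,::-1];cv2.imwrite('pics/top6.png',im)
z=cv2.resize(im[170:215,345:380],None,fx=13,fy=13,interpolation=cv2.INTER_CUBIC);cv2.imwrite('pics/t6zz.png',cv2.convertScaleAbs(z,alpha=1.6,beta=-60))
E
```

```text
7.9167 [ 0.46428988 -0.1086012   0.13102848] [-0.2972335  -0.67137151 -0.10223495]
```

View pics/side6z.png

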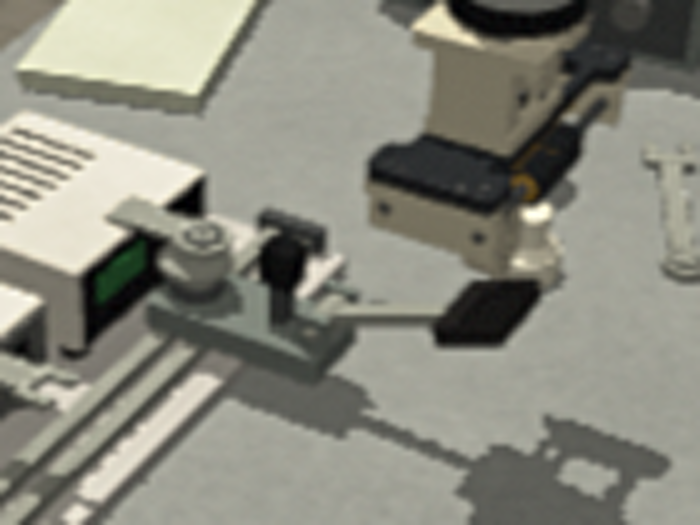

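View pics/t6zz.png

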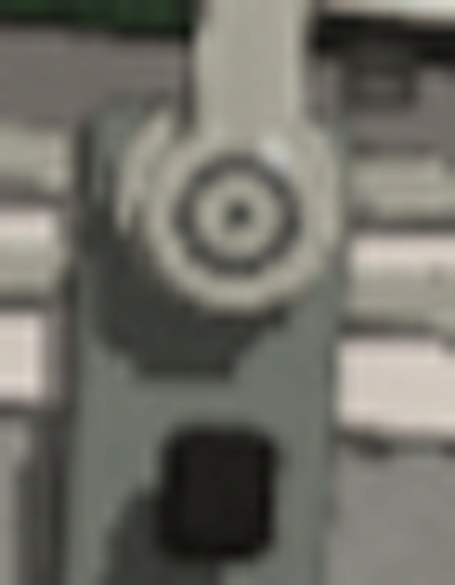

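The handle is fully back up. The analyser settled about 5 mm toward the robot during the bedding stroke, with no change along the track. The pad (zoom centre 238,212) still sits well within the saddle and is aligned along y. The jack can't correct x, so I'll press again and hold.

>>> drive_tool(moves=[[[0,0,0.03],[0,0,0],0],[[0,0,0.02],[0,0,0],0],[[-0.002,0,0.015],[0,0,0],0],[[-0.004,0,0.015],[0,0,0],0],[[-0.004,0,0.015],[0,0,0],0],[[-0.004,0,0.015],[0,0,0],0],[[-0.004,0,0.015],[0,0,0],0],[[-0.002,0,0.015],[0,0,0],0]])

```text
time: 8.68
tcp_pos: [0.4563, -0.1082, 0.0756]
tool_rot: [[0.998, -0.057, -0.001], [-0.057, -0.998, -0.001], [-0.001, 0.001, -1.0]]
contact_force: [-5.2, 0.5, 15.8]
gripper_width: 0.0005
```

>>> drive_tool(moves=[[[-0.002,0,0.012],[0,0,0],0],[[0,0,0.01],[0,0,0],0],[[0,0,0.005],[0,0,0],0],[[0,0,0],[0,0,0],0],[[0,0,0],[0,0,0],0]])

```text
time: 9.1
tcp_pos: [0.4556, -0.1082, 0.066]
tool_rot: [[0.998, -0.057, -0.001], [-0.057, -0.998, -0.002], [-0.001, 0.002, -1.0]]
contact_force: [-8.7, 1.4, 30.0]
gripper_width: 0.0009
```

>>> drive_tool(moves=[[[0,0,0],[0,0,0],0],[[0,0,0],[0,0,0],0],[[0,0,0],[0,0,0],0],[[0,0,0],[0,0,0],0],[[0,0,0],[0,0,0],0],[[0,0,0],[0,0,0],0]])

```text
time: 9.6
tcp_pos: [0.4556, -0.1083, 0.066]
tool_rot: [[0.998, -0.057, -0.001], [-0.057, -0.998, -0.002], [-0.001, 0.002, -1.0]]
contact_force: [-8.5, 1.2, 29.0]
gripper_width: 0.0007
```

```bash
python3 look.py 7; python3 - <<'E'
from h import *
im=read_camera('top')[:,:,::-1];cv2.imwrite('pics/top7.png',im)
z=cv2.resize(im[95:275,245:425],None,fx=3.3,fy=3.3,interpolation=cv2.INTER_CUBIC);cv2.imwrite('pics/t7z.png',z)
E
```

```text
9.6 [ 0.45558588 -0.10825366  0.06602909] [-8.52911123  1.15105854 28.98144672]
```

View pics/side7z.png

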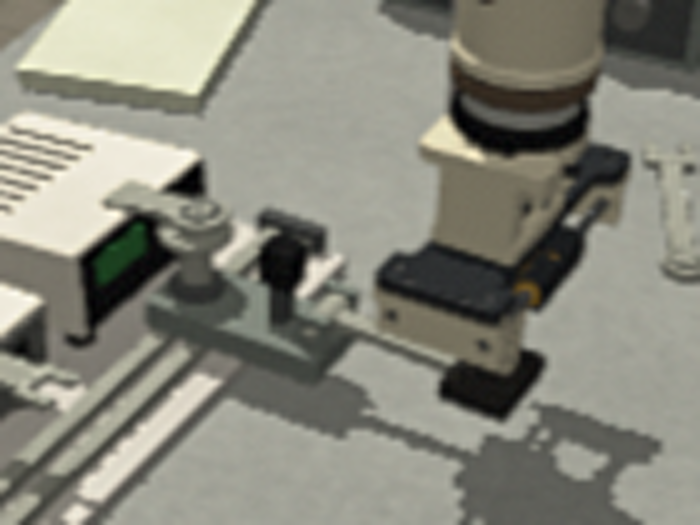

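View pics/t7z.png

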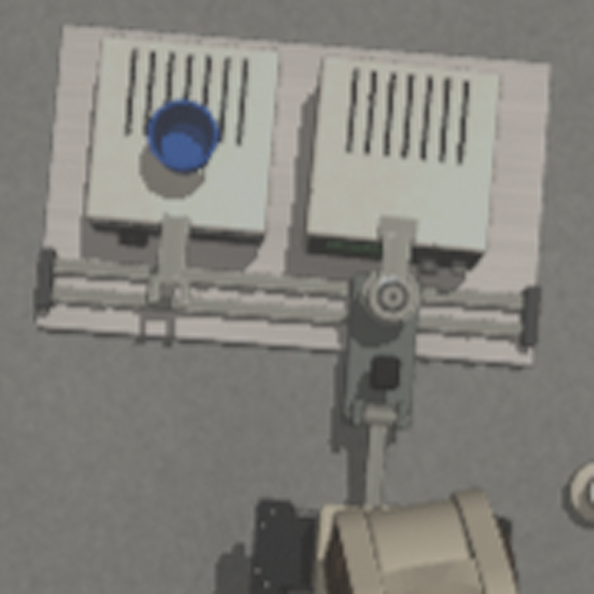

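```bash
python3 -c "
from rig import ctrl
print(ctrl.finish_job())"
```

```text
the job is handed in; nothing more can be done
None
```

The jack is under the analyser's pad, the bedding stroke is done, and I handed the job in with the handle held down on its stop. It took about 10 s of robot time.

- **Jack:** I gripped the upright grip and slid the carriage about 50 mm towards the right. The saddle ended up centred under the analyser's lift pad to about 1 mm along the track. The two views differed slightly here: top showed 0.5 mm or less, side and grip about 1–1.5 mm.
- **Bedding stroke:** I pressed the paddle to its lower stop, where the force rose to about 30 N at 66 mm height. I then let the handle come fully back up; the camera showed it at its starting slope.
- **Final hold:** I pressed the handle down again to the same height and held it at a steady 29–30 N. The pictures show the saddle raised, the analyser's front tilted up, and its visible front foot raised by about what full stroke should give. The other front foot was hidden from the cameras.
- **Other things:** The flow meter and cup look unmoved in the last pictures. I did not check the loose items on the table one by one, but the arm did not work near them.

**Disagreement:** during the bedding stroke the analyser itself crept about 5 mm towards the robot. The tool never touched it. With the handle back up, the pad was about 3 mm off the saddle's centre across the track. The jack cannot correct that direction, so I left it; the pad still sat fully on the saddle.

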